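# Finish packing the microscope lens kit

### The arm

A 6-joint arm with a two-finger parallel gripper is mounted at the origin on the work surface. World frame = base frame: x ahead of the robot, y to its left, z up, the work surface at z = 0. Lengths are in m, angles in rad, forces in N, time in s.
With the tool pointing down it reaches from about 0.35 to 0.975 m from the base axis. Payload 7.1 kg.
Tool frame: the origin (TCP) lies midway between the tips of the shut fingers; the grasp point (between the pads) lies 19 mm behind it; z points along the fingers, y is the line along which they close (so a half turn about z gives the same grasp; the last joint's range is limited). The gripper opens to 88 mm and grips with 3 to 60 N. Pads are 20 mm wide; open, the fingers measure 115 mm over their backs; the gripper's body (75 mm by 178 mm) begins 61 mm behind the grasp point.
Start: joints at [-1.166, 0.423, 1.63, -0, 1.089, -0.019], TCP at [0.257, -0.57, 0.223] pointing down, gripper open.
Joint ranges: [-3, 3], [-0.9, 2.11], [0.09, 2.58], [-1.31, 4.45], [0.11, 2.69], [-2.54, 2.54]. Speed limits (rad/s): [2.39, 2.39, 3.01, 3.14, 3.14, 3.14].

### API

Orientations are given as a unit quaternion [w, x, y, z].
In Python, from station import move_pose, movel, movej, command_gripper, wait, inverse_kinematics, read_camera, camera_info, MotionError, job_done, get_time, get_joint_pos, get_qvel, get_effort, get_tcp_pos, get_ee_rot, get_ft_force, get_ft_torque, get_grip_width, get_finger_force gives the robot as it stands. Calls block until the motion is done:
- move_pose(position, orientation): joint-space move of the TCP to a pose.
- movel(position, frame=None, v=0.15, until_force=None): straight line of the TCP; frame=None keeps the orientation; v is the mean speed in m/s. With until_force (N) it stops when the force on the tool has changed by that much, and returns True; else False.
- movej(angles): joint-space move.
- command_gripper(opening): opening from 0.0 (shut) to 1.0 (fully open); the grip force is fixed at half the most; returns when the fingers have stopped.
- wait(seconds).
- inverse_kinematics(position, orientation): joint angles nearest the present ones, or None.
- read_camera(name): name is "scene" or "top" or "wrist"; returns the picture (384x512x3 uint8, red, green, blue); there is no depth.
- camera_info(name): a dict with "intrinsics" (3x3 intrinsics, pixels), "T" (4x4, takes a point from camera to world coordinates); the wrist camera has in their place "tool_from_camera" (4x4, takes a point from camera to tool coordinates, whose origin is the TCP and whose axes are the flange's). Camera axes: x right, y up, looking along -z (the intrinsics and any distortion apply to the point x, -y, -z); pixel columns grow to the right and rows downward; lengths in m; the calibration is good to about 2 mm. A picture is of the moment at which its call begins: read the wrist's pose just before it. camera_info takes no time and is no camera call.
A pose or a line that the arm cannot do raises MotionError and nothing moves.
- job_done(): hands the job in; it is judged then, once.
Readings, each from a call of its own:
- get_time(): time.
- get_joint_pos(): joint angles.
- get_qvel(): joint speeds.
- get_effort(): joint torques, N m.
- get_tcp_pos(): TCP position.
- get_ee_rot(): TCP orientation.
- get_ft_force(): force on the tool from outside, world axes, zero at the start.
- get_ft_torque(): the same for the moment, N m.
- get_grip_width(): opening from 0.0 (shut) to 1.0 (fully open).
- get_finger_force(): force on a finger pad.
Only numpy, scipy, OpenCV 4.12 (cv2) and the standard library are available. Lean on these libraries where they do the work, as an engineer would, in place of code of your own. Each camera call takes 0.05 s, during which the arm holds its last target. There are 200 camera calls.

### The job

Finish packing the open kit box: lay the wooden scale case flat in the free strip along the box's long wall, put the black filter case squarely on top of it, and stand the tall lens canister on the box floor in the gap between the carton and the small jar that are already in there. The canister holds a lens, so keep it upright and set it down gently; the carton and jar stay standing in the box, and everything else on the bench stays where it is.

Things in the scene. Friction and masses are not known exactly. Their poses are not given: they have to be found in the camera images.
- kitbox: open grey moulded kit box, fixed to the bench, 130 mm (its x) by 188 mm (its y, along its length), 48 mm high; walls and floor 4 mm thick: inside 122 x 180 mm, floor 4 mm above the underside. Origin: centre of the underside, z up. Both long walls (x = -63, +63 mm) have a finger cut-out in the middle, y = -38 to +38 mm, cut down to a sill 8 mm above the underside
- kitbox_strip (a point): middle of the free strip, on the box floor, 30 mm from the box's middle line towards the long wall at its +x; axes as the box. The strip is about 62 mm wide and 180 mm long. The other half (negative x) holds the carton and the small jar, near y = -60 and +60 mm, either way round, with a gap of 66 to 70 mm between them
- scale_case_mid (a point): centre of the wooden scale case, a closed light-wood box 168 mm long (its x), 54 mm wide (its y), 34 mm high, with brass catches and a paper label on top; it lies flat on the bench; about 0.35 kg
- filter_case_mid (a point): centre of the filter case, a closed flat black plastic case 156 mm long (its x), 50 mm wide (its y), 26 mm high, with a thin grey panel let into its top; it lies flat on the bench; about 0.25 kg
- canister_mid (a point): centre (half-way up) of the lens canister, an upright screw-top cylinder 58 mm in diameter and 100 mm high, white body and ribbed black cap, z up its axis; about 0.4 kg; held high up it can swing between the fingers like a pendulum, so grip it firmly
- carton_mid (a point): centre of the carton in the box, plain cardboard, 56 x 56 mm and 44 mm high, its sides square with the box; loose
- jar_mid (a point): centre of the small screw-top jar in the box, 48 mm in diameter and 44 mm high, standing upright; loose
- mount_a_mid (a point): centre of a bystander on the bench: black resin sample mount, a disc 40 mm in diameter and 24 mm high
- mount_b_mid (a point): centre of a second such sample mount, another bystander, 40 mm in diameter and 24 mm high
- blower_mid (a point): a bystander: black rubber dust blower standing on the bench, bulb 58 mm in diameter, nozzle up to 105 mm high; this point is on its axis 28 mm up
- driver: a bystander: screwdriver 170 mm long lying on the bench, its x along the shaft; origin under its middle
There are look-alikes about, which are no part of the job. Leave any blue look-alike of the part that bears filter_case_mid alone. Leave any green look-alike of the part that bears canister_mid alone.

How it is judged:
At the end, for the whole second after the job is handed in: Scale case flat on the box floor in the free strip; filter case on it, within 15 mm lengthwise, 10 mm sideways, 7 degrees; canister upright (3 degrees) on the floor between carton and jar, which still stand in their half of the box; all released (z of scale_case_mid in the frame of kitbox between 0.017 and 0.025 m and x of scale_case_mid in the frame of kitbox between 0.022 and 0.04 m and y of scale_case_mid in the frame of kitbox between -0.012 and 0.012 m and angle between each of scale_case_mid, canister_mid's own z axis and vertical below 0.06 rad and z of filter_case_mid in the frame of scale_case_mid between 0.026 and 0.034 m and x of filter_case_mid in the frame of scale_case_mid between -0.015 and 0.015 m and y of filter_case_mid in the frame of scale_case_mid between -0.01 and 0.01 m and angle between the x axis of filter_case_mid and the x axis of scale_case_mid, either way round below 0.12 rad and angle between each of filter_case_mid, carton_mid, jar_mid's own z axis and vertical below 0.08 rad and z of canister_mid in the frame of kitbox between 0.05 and 0.058 m and x of canister_mid in the frame of kitbox between -0.04 and -0.018 m and y of canister_mid in the frame of kitbox between -0.022 and 0.022 m and z of each of carton_mid, jar_mid in the frame of kitbox below 0.032 m and x of each of carton_mid, jar_mid in the frame of kitbox below -0.015 m and distance between each of carton_mid, jar_mid and kitbox below 0.11 m); the robot touches nothing.
It fails at once if the lens canister is dropped or banged down: it comes down into the box faster than 0.4 m/s or strikes it with more than 80 N (contact force between canister and kitbox above 80 N or (horizontal distance between canister_mid and kitbox below 0.07 m and z of canister_mid in the frame of kitbox below 0.095 m and linear speed of canister above 0.4 m/s)).
It fails at once if the lens canister is tipped more than 35 degrees from upright (angle between canister_mid's own z axis and vertical above 0.61 rad).
It fails at once if one of the bystanders on the bench (sample mounts, blower, screwdriver) is moved more than 30 mm (distance of any of mount_a_mid, mount_b_mid, blower_mid, driver from where it was at the start of the episode above 0.03 m).
It also fails if it takes over 72 s, if anything falls off the work surface, if the arm or the gripper's body presses on something with over 40 N, if the wrist force passes 120 N, or if a joint passes its speed limit or range.

## Working session

There is one attempt and no reset: what is moved stays moved. The work goes in short steps, each a Python script; the robot and the scene stay as the last script left them, time stands still between calls to the robot, and variables do not carry over. Pictures are saved under pics/ and viewed, at most 10 in all, crops included, and the job is handed in when it is done.

```bash
ls; mkdir -p pics; python3 - <<'E'
from station import *
import cv2,numpy as np
np.set_printoptions(precision=4,suppress=True)
for n in ("top","scene"):
    im=read_camera(n); cv2.imwrite(f"pics/{n}0.png",cv2.resize(im[:,:,::-1],(800,600),interpolation=cv2.INTER_CUBIC)); cv2.imwrite(f"raw_{n}.png",im[:,:,::-1])
    print(n,camera_info(n))
print(camera_info("wrist"),get_time(),get_ee_rot(),get_tcp_pos())
E
```

```text
pics
top {'intrinsics': array([[355.3106,   0.    , 253.6112],
       [  0.    , 355.3106, 192.4258],
       [  0.    ,   0.    ,   1.    ]]), 'T': array([[ 0.0053,  0.987 , -0.1607,  0.3245],
       [-0.9997,  0.0014, -0.024 , -0.0782],
       [-0.0235,  0.1608,  0.9867,  1.1784],
       [ 0.    ,  0.    ,  0.    ,  1.    ]])}
scene {'intrinsics': array([[359.1904,   0.    , 252.0471],
       [  0.    , 359.1904, 188.9866],
       [  0.    ,   0.    ,   1.    ]]), 'T': array([[ 0.5789, -0.6691,  0.466 ,  0.9848],
       [ 0.8153,  0.4828, -0.3196, -0.3692],
       [-0.0111,  0.565 ,  0.825 ,  0.9079],
       [ 0.    ,  0.    ,  0.    ,  1.    ]])}
{'intrinsics': array([[328.4292,   0.    , 257.5674],
       [  0.    , 328.4292, 189.0682],
       [  0.    ,   0.    ,   1.    ]]), 'tool_from_camera': array([[-0.0002,  0.9624,  0.2715,  0.0741],
       [ 1.    ,  0.0003, -0.0003,  0.0009],
       [-0.0004,  0.2715, -0.9624, -0.1615],
       [ 0.    ,  0.    ,  0.    ,  1.    ]])} 0.1 [-0.0007  0.9776  0.2103 -0.0001] [ 0.2569 -0.5692  0.222 ]
```

View pics/top0.png

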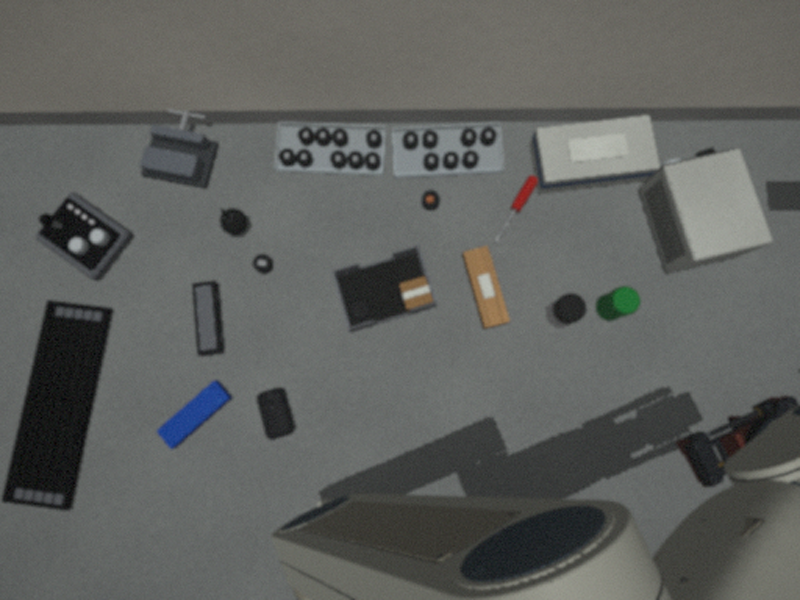

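View pics/scene0.png

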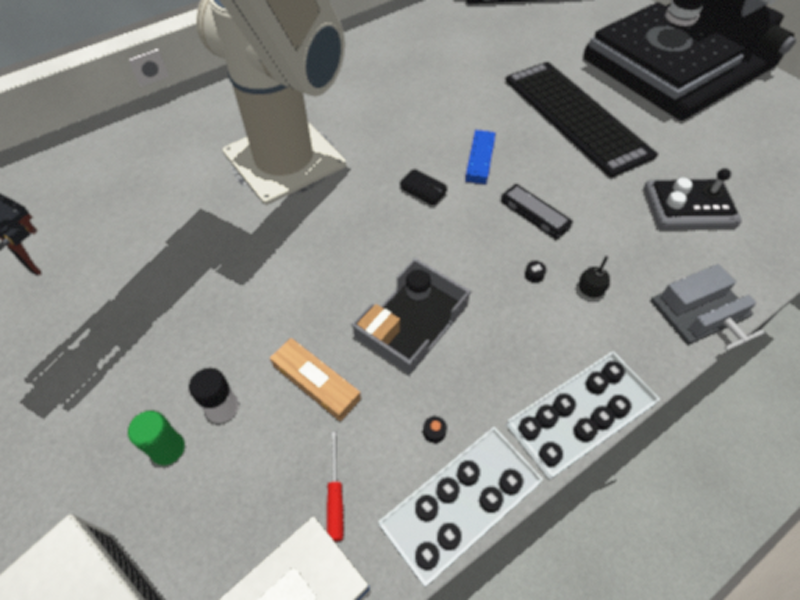

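Top view (800x600): box (385,290) with the carton at (415,293), the jar at (360,307) and the free strip on its upper side. The wooden case is at (486,287). The filter case candidates are the black one with grey panel at (207,318), the blue look-alike at (195,414) and a plain black mouse-like thing at (275,413); the first fits. The canister candidates are the black cap at (569,308) and the green at (620,302). The scene view shows a white body with black cap at (210,390), so (569,308) is the canister.

```bash
cat > h.py <<'E'
from station import *
import cv2,numpy as np
from scipy.spatial.transform import Rotation as R
np.set_printoptions(precision=4,suppress=True)
def w2q(yaw):  # tool down, tool y axis (closing line) at world angle yaw
    y=np.array([np.cos(yaw),np.sin(yaw),0]);z=np.array([0,0,-1.]);x=np.cross(y,z)
    q=R.from_matrix(np.c_[x,y,z]).as_quat(); return [q[3],q[0],q[1],q[2]]
def camT(n):
    c=camera_info(n)
    if n!="wrist": return c["intrinsics"],c["T"]
    q=get_ee_rot();T=np.eye(4);T[:3,:3]=R.from_quat([q[1],q[2],q[3],q[0]]).as_matrix();T[:3,3]=get_tcp_pos()
    return c["intrinsics"],T@c["tool_from_camera"]
def px2w(KT,uv,z):
    K,T=KT;uv=np.atleast_2d(uv).astype(float)
    d=np.c_[(uv[:,0]-K[0,2])/K[0,0],-(uv[:,1]-K[1,2])/K[1,1],-np.ones(len(uv))]@T[:3,:3].T
    return T[:3,3]+d*((z-T[2,3])/d[:,2])[:,None]
def shot(n,name):
    KT=camT(n);im=read_camera(n)[:,:,::-1].copy()
    cv2.imwrite(f"raw_{name}.png",im);np.savez(f"raw_{name}.npz",K=KT[0],T=KT[1]);return KT,im
def load(name):
    d=np.load(f"raw_{name}.npz");return (d["K"],d["T"]),cv2.imread(f"raw_{name}.png")
def rectify(KT,im,c,yaw,z,half=(.15,.11),s=.4e-3):
    "metric top-down view of plane z: u along yaw dir, v along yaw-90deg (down)"
    K,T=KT;W,H=[int(2*h/s) for h in half];cy,sy=np.cos(yaw),np.sin(yaw)
    A=np.array([[s*cy,s*sy,c[0]-half[0]*cy-half[1]*sy],[s*sy,-s*cy,c[1]-half[0]*sy+half[1]*cy],[0,0,z],[0,0,1]])
    P=K@np.diag([1,-1,-1])@np.linalg.inv(T)[:3]
    A3=np.array([A[0],A[1],[0,0,z],[0,0,1]])
    return cv2.warpPerspective(im,P@A3,(W,H),flags=cv2.INTER_LINEAR|cv2.WARP_INVERSE_MAP)
E
python3 - <<'E'
from h import *
KT=camT("top");s=.64
def p(n,uv,z): print(n,px2w(KT,np.array(uv)*s,z)[:,:2].tolist())
p("box rim corners",[(336,269),(415,250),(435,307),(350,330)],.048)
p("carton",[(416,292)],.048);p("jar",[(360,306)],.048)
w=[(464,251),(487,246),(509,321),(485,327)];p("wood",w,.034)
p("filter",[(193,284),(217,281),(223,350),(199,355)],.026)
p("can",[(569,308)],.1);p("green",[(626,300)],.1);p("mounts",[(263,263),(430,200)],.024);p("blower",[(235,221)],.03);p("driver",[(497,240),(533,180)],.01)
E
```

```text
box rim corners [[0.5754375612632221, 0.07558175455369245], [0.6161133761708728, -0.08931972739851256], [0.4955333621726399, -0.13040461288256638], [0.44755392519855797, 0.0438864291243765]]
carton [[0.5268233486758762, -0.0913709976119158]]
jar [[0.4973568619940516, 0.024134845464108975]]
wood [[0.6174679259295611, -0.1929783562035885], [0.6283027910827061, -0.24164589482857585], [0.4686498640599523, -0.2836078283040384], [0.456054560329997, -0.23392446383453197]]
filter [[0.5475925276436556, 0.38369939028472355], [0.5541419444592319, 0.332475285431157], [0.4072656438360226, 0.31137598336608285], [0.39666161880293, 0.36129120566072126]]
can [[0.48613713076746706, -0.3889289251596726]]
green [[0.5021012533731267, -0.49998253341190435]]
mounts [[0.5939111571087684, 0.23606363668407512], [0.7337810338744759, -0.12208151341126283]]
blower [[0.6855517846432968, 0.2994373893618355]]
driver [[0.6480108171185299, -0.2668949754631646], [0.7839406101493699, -0.3489340566735897]]
```

```bash
python3 - <<'E'
from h import *
for n,p,y in (("look",(.54,-.13,.3),-1.32),("wood",(.543,-.238,.01),.265-np.pi/2),("wood+",(.543,-.238,.01),.265+np.pi/2),("place",(.56,-.02,.02),.25),("place-",(.56,-.02,.02),.25-np.pi),("filt",(.476,.347,.01),.14-np.pi/2),("filt+",(.476,.347,.01),.14+np.pi/2),("can",(.486,-.389,.06),-1.32)):
    print(n,inverse_kinematics(p,w2q(y)))
move_pose((.54,-.13,.3),w2q(-1.32))
KT,im=shot("wrist","w1"); print(get_time(),get_tcp_pos(),KT[1])
cv2.imwrite("pics/w1.png",cv2.resize(im,(800,600),interpolation=cv2.INTER_CUBIC))
E
```

```text
look [-0.2577  0.2378  1.7087 -0.      1.1951  1.0623]
wood [-0.4332  0.6824  1.7956 -0.      0.6636  0.8726]
wood+ [-0.4332  0.6824  1.7956 -0.      0.6636 -2.269 ]
place [-0.0569  0.6354  1.8694 -0.      0.6368 -0.3069]
place- None
filt [ 0.6097  0.6789  1.8044 -0.      0.6583  2.0405]
filt+ [ 0.6097  0.6789  1.8044 -0.      0.6583 -1.1011]
can [-0.6941  0.6329  1.7201 -0.      0.7885  0.6259]
2.0583 [ 0.5398 -0.1308  0.2998] [[ 0.2472  0.9325  0.2632  0.6121]
 [-0.969   0.2378  0.0676 -0.1132]
 [ 0.0004 -0.2717  0.9624  0.4613]
 [ 0.      0.      0.      1.    ]]
```

View pics/w1.png

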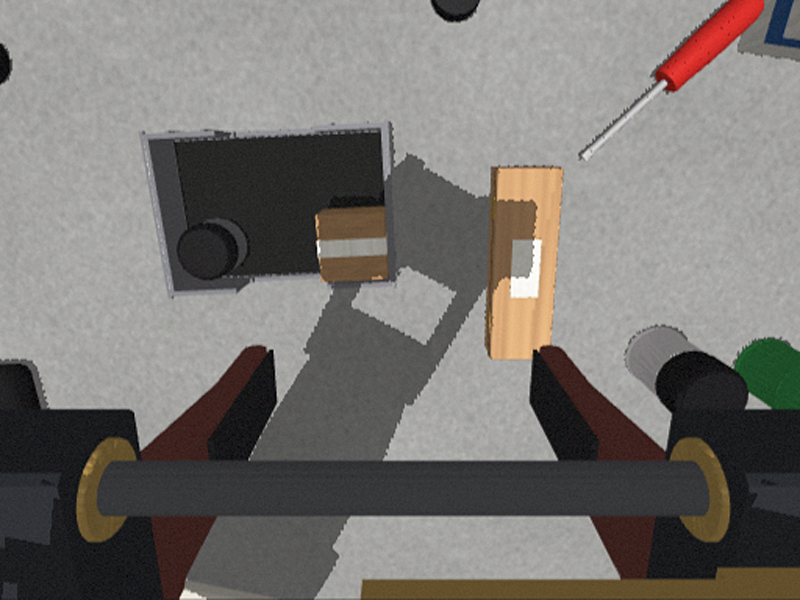

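The wrist view (800x600) shows the box rim corners near (143,133), (391,122) and (170,297), the carton at (352,245) and the jar at (208,250). The wood's top face runs (498,167)-(563,167)-(551,359)-(492,359), and the canister cap is at (712,385). I'll rectify the box at rim height for an accurate pose.

```bash
python3 - <<'E'
from h import *
KT,im=load("w1");s=.64
def p(n,uv,z): q=px2w(KT,np.array(uv)*s,z)[:,:2];print(n,q.tolist(),q.mean(0));return q
p("rim",[(143,133),(391,122),(170,297),(395,283)],.048)
w=p("wood",[(498,167),(563,167),(551,359),(492,359)],.034)
e=(w[0]+w[1]-w[2]-w[3])/2;print("yaw",np.arctan2(e[1],e[0]),np.hypot(*e))
r=rectify(KT,im,(.534,-.025),.25+np.pi/2-np.pi,.048,(.125,.09),.3125e-3)
cv2.imwrite("pics/box1.png",r)
hsv=cv2.cvtColor(im,cv2.COLOR_BGR2HSV);m=cv2.inRange(hsv,(5,60,60),(25,255,255));m[:,:300]=0;m[240:]=0
m=cv2.morphologyEx(m,cv2.MORPH_CLOSE,np.ones((25,25)))
c=max(cv2.findContours(m,0,2)[0],key=cv2.contourArea);print(cv2.boxPoints(cv2.minAreaRect(c)).tolist())
E
```

```text
rim [[0.5753839702081477, 0.08292267214582734], [0.6302577947052327, -0.09970811957596058], [0.4495876754429501, 0.04606626118855171], [0.5078889429398677, -0.13356777338713802]] [ 0.5408 -0.0261]
wood [[0.6187759661526572, -0.19136699247614394], [0.6317644333214887, -0.24227439787229305], [0.4707108376130883, -0.28692401329278094], [0.45763870765113923, -0.23565451243731655]] [ 0.5447 -0.2391]
yaw 0.26933159891661773 0.167120286460391
[[302.22821044921875, 107.87744140625], [359.72021484375, 103.9276123046875], [369.0, 239.0], [311.50799560546875, 242.9498291015625]]
```

View pics/box1.png

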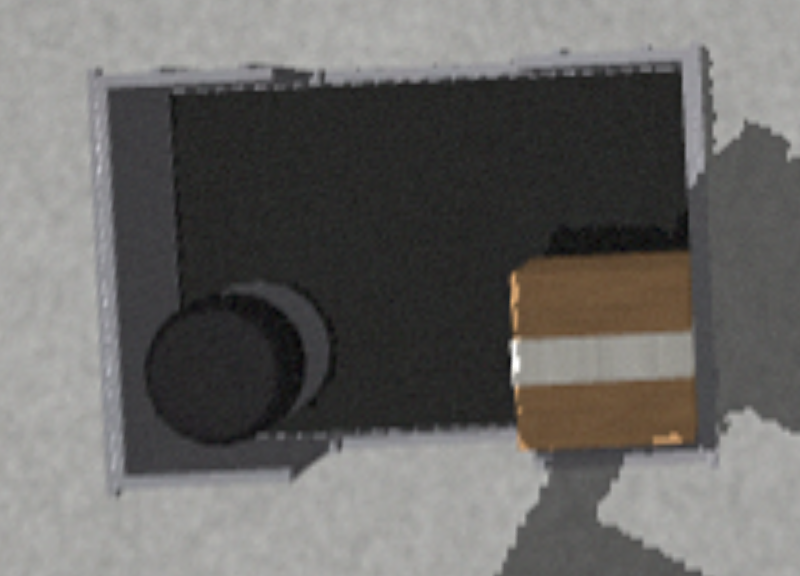

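Rectified box view (0.3125 mm/px): the outer corners (92,70), (703,46), (115,490), (713,463) give a centre of about (0.541,-0.025) and yaw of about 0.29. The carton is at box y≈-61 and the jar at y≈+59. I'll take one check view from the placing side, then grip the wood.

```bash
python3 - <<'E'
from h import *
move_pose((.535,-.04,.26),w2q(.29))
KT,im=shot("wrist","w2")
r=rectify(KT,im,(.541,-.025),.291+np.pi/2-np.pi,.048,(.125,.09),.3125e-3)
cv2.imwrite("pics/box2.png",r)
cy=.269;c=np.array([.5447,-.2391])
move_pose((*c,.14),w2q(cy-np.pi/2))
KT,im=shot("wrist","w3")
r=rectify(KT,im,c,cy-np.pi/2,.034,(.1,.12),.4e-3);cv2.imwrite("pics/wood.png",r)
print(get_time(),get_tcp_pos())
E
```

```text
4.6083 [ 0.5451 -0.2387  0.1405]
```

View pics/box2.png

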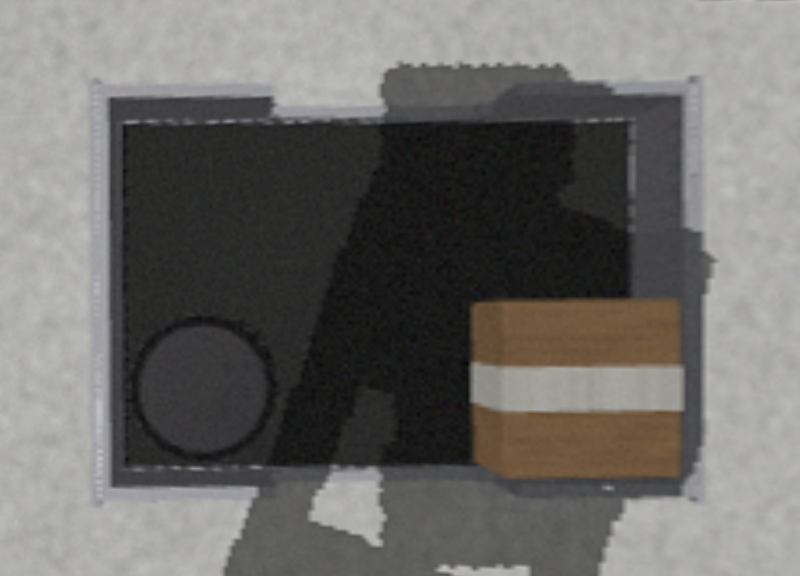

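View pics/wood.png

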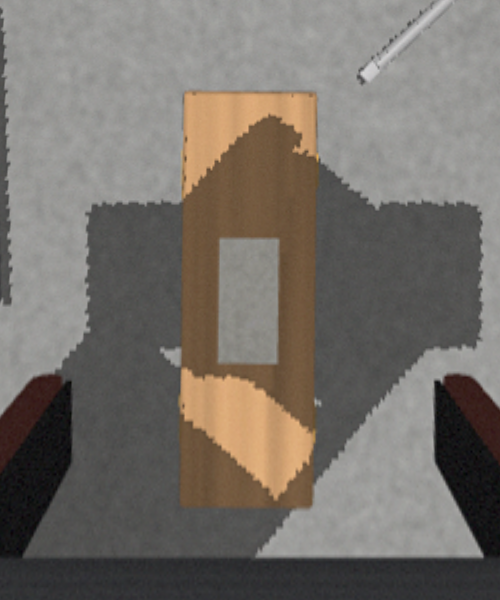

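Box refined: centre (0.5403,-0.025), yaw 0.295, carton at y≈-60.5, jar at y≈+60, gap centre about +1.2 mm. The wood view shows the case at (183..317, 92..508), centred to within 1 mm of my estimate. I'll pick and place it.

```bash
cat >> h.py <<'E'
BOX=np.array([.5403,-.025]);BY=.295
def b2w(x,y): c,s=np.cos(BY),np.sin(BY);return BOX+[c*x-s*y,s*x+c*y]
E
python3 - <<'E'
from h import *
c=np.array([.5445,-.2388]);q=w2q(.263-np.pi/2)
move_pose((*c,.06),q)
movel((*c,.008),v=.08)
command_gripper(0.0); print(get_grip_width()*88,get_finger_force(),get_tcp_pos())
movel((*c,.16),v=.2)
p=b2w(.0305,0)
move_pose((*p,.12),w2q(BY)); print(get_grip_width()*88,get_time())
movel((*p,.05),v=.15)
r=movel((*p,.0105),v=.04,until_force=6); print(r,get_tcp_pos(),p,get_ft_force(),get_time())
E
```

```text
53.96086822254082 30.000365674495697 [ 0.5444 -0.2387  0.0082]
54.19658983187625 8.475
True [ 0.569  -0.0161  0.0121] [ 0.5695 -0.0161] [-0.4603  0.593   4.152 ] 9.9667
```

```bash
python3 - <<'E'
from h import *
p=b2w(.0305,0)
command_gripper(0.8); movel((*p,.15),v=.25); 
KT,im=shot("wrist","w4")
r1=rectify(KT,im,BOX,BY-np.pi/2,.038,(.1,.07),.4e-3)
c=np.array([.476,.347]);cy=.14
move_pose((*c,.17),w2q(cy+np.pi/2)); command_gripper(1.0)
KT,im=shot("wrist","w5")
r2=rectify(KT,im,c,cy+np.pi/2,.026,(.07,.11),.4e-3)
o=np.zeros((560,860,3),np.uint8);o[:r1.shape[0],:r1.shape[1]]=r1;o[:r2.shape[0],505:505+r2.shape[1]]=r2
cv2.imwrite("pics/fb.png",o[:,:]if 0 else cv2.resize(o[:550,:856],(800,514)));print(get_time(),r1.shape,r2.shape)
E
```

```text
13.1583 (350, 500, 3) (550, 350, 3)
```

View pics/fb.png

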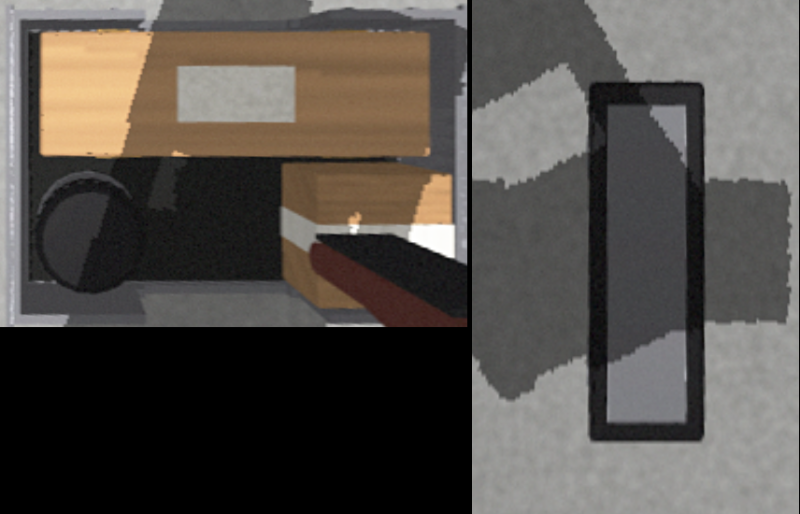

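The composite's left part shows the scale case in the strip at (40..430, 30..157), which is box (30.0,-0.6) mm and square. Its right part is the enlarged black filter case with grey panel at (589..704, 84..440), centre (0.4774,0.3520). That confirms it as the right one, so I'll pick and stack it.

```bash
python3 - <<'E'
from h import *
c=np.array([.4774,.3520]);q=w2q(.14+np.pi/2)
move_pose((*c,.06),q)
movel((*c,.004),v=.08)
command_gripper(0.0); print(get_grip_width()*88,get_finger_force(),get_tcp_pos())
movel((*c,.16),v=.2)
p=b2w(.0300,-.0006)
move_pose((*p,.14),w2q(BY)); print(get_grip_width()*88,get_time())
movel((*p,.075),v=.15)
r=movel((*p,.0395),v=.04,until_force=6); print(r,get_tcp_pos(),p,get_ft_force(),get_time())
command_gripper(0.8); movel((*p,.18),v=.25)
KT,im=shot("wrist","w6")
r1=rectify(KT,im,BOX,BY-np.pi/2,.064,(.1,.07),.4e-3)
c=np.array([.486,-.389])
move_pose((*c,.2),w2q(BY-np.pi/2)); command_gripper(1.0)
KT,im=shot("wrist","w7")
r2=rectify(KT,im,c,BY-np.pi/2,.1,(.07,.06),.4e-3)
o=np.zeros((360,850,3),np.uint8);o[:350,:500]=r1;o[:300,500:]=r2
cv2.imwrite("pics/fc.png",o[:,:800]);print(get_time(),get_tcp_pos())
E
```

```text
49.77174483957795 30.00024676322937 [0.4775 0.3521 0.0041]
50.23039748034575 17.55
True [ 0.5687 -0.0169  0.0419] [ 0.5692 -0.0169] [ 0.0106 -0.0085  3.8412] 18.9
22.1583 [ 0.486  -0.3889  0.2   ]
```

View pics/fc.png

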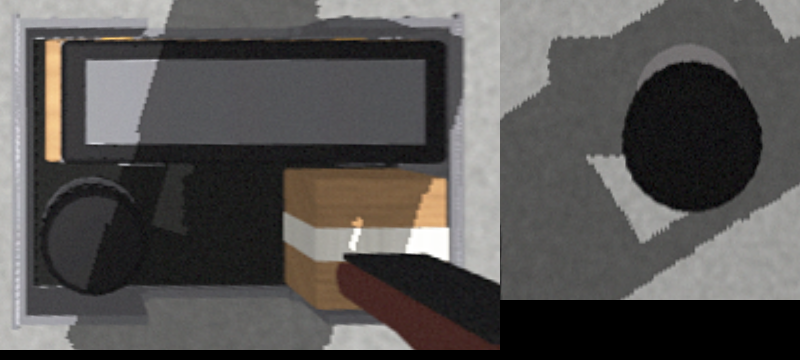

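Left: the filter case sits on the scale case at (63..447, 42..163), about 1-1.5 mm off. Right: the black-capped white canister has its cap disc centred near (692,139), which is world (0.492,-0.394). The x fit is only about ±3 mm, so I'll centre it with a cross squeeze first and then grip it along box y.

```bash
python3 - <<'E'
from h import *
c=np.array([.492,-.3943])
move_pose((*c,.15),w2q(BY)); movel((*c,.04),v=.12)
command_gripper(0.35); command_gripper(0.0); print(get_grip_width()*88,get_time(),get_tcp_pos())
command_gripper(1.0); movel((*c,.15),v=.2)
move_pose((*c,.13),w2q(BY-np.pi/2)); movel((*c,.055),v=.12)
command_gripper(0.0); print(get_grip_width()*88,get_finger_force(),get_tcp_pos())
movel((*c,.17),v=.1)
KT,im=shot("wrist","w8");cv2.imwrite("pics/held.png",im)
print(get_time(),get_ft_force(),get_ft_torque())
E
```

```text
57.90259136767611 25.4167 [ 0.4916 -0.3944  0.0403]
57.993393939124246 29.997956156730652 [ 0.492  -0.3942  0.0553]
30.875 [ 0.4691 -0.0157 -5.1855] [-0.0027  0.0175  0.0488]
```

View pics/held.png

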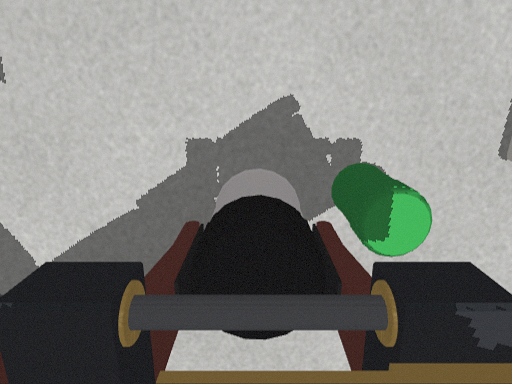

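The canister hangs upright between the fingers, with its cap around (258,265) in the picture, and the green one is untouched. Now I'll lower it gently into the gap.

```bash
python3 - <<'E'
from h import *
p=b2w(-.0293,.0012)
move_pose((*p,.175),w2q(BY-np.pi/2)); wait(.5); print(get_grip_width()*88,get_tcp_pos(),p,get_time())
movel((*p,.125),v=.08); f0=get_ft_force()
r=movel((*p,.0575),v=.03,until_force=4); print(r,get_tcp_pos(),get_ft_force()-f0,get_ft_torque(),get_time())
E
```

```text
57.95554042719757 [ 0.5119 -0.0326  0.175 ] [ 0.5119 -0.0324] 32.7333
True [ 0.5119 -0.0323  0.0593] [-0.7621 -0.178   9.6976] [-0.119   0.0109 -0.0455] 35.5083
```

```bash
python3 - <<'E'
from h import *
p=b2w(-.0293,.0012)
command_gripper(0.85); movel((*p,.20),v=.15)
move_pose((*(p+[-.02,-.03]),.28),w2q(BY-np.pi/2)); wait(.3)
KT,im=shot("wrist","w9"); s=cv2.resize(im[:,:],(512,384)); _,sc=shot("scene","s9")
o=np.zeros((400,800,3),np.uint8); o[:384,:]=np.hstack([im[0:300,60:460],cv2.resize(sc[140:260,200:320],(400,300))]) if 0 else 0
o[:300,:400]=im[0:300,60:460]; o[:400,400:]=cv2.resize(sc[150:250,210:310],(400,400),interpolation=cv2.INTER_CUBIC)
cv2.imwrite("pics/end.png",o);print(get_time())
E
```

```text
37.9333
```

View pics/end.png

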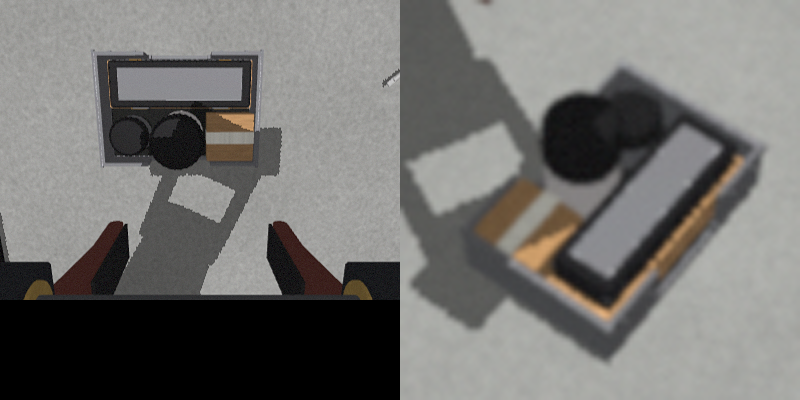

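In the final pictures the stack is square in the strip (left, 110..250, 60..108). The canister's cap is at (177,142), between the jar (130,135) and the carton (230,137), all standing. I'll do a quick numeric check of the cap position and then hand in.

```bash
python3 - <<'E'
from h import *
KT,im=load("w9"); w=px2w(KT,(237,142.5),.104)[0,:2]; c,s=np.cos(BY),np.sin(BY);d=w-BOX
b=np.array([c*d[0]+s*d[1],-s*d[0]+c*d[1]]);print(b)
if np.hypot(*(b-[-.0293,.0012]))<.006: print(job_done(),get_time())
E
```

```text
[-0.029 -0.001]
the job is handed in; nothing more can be done
the job is handed in; nothing more can be done
```

The job is handed in at about 38 s of the 72 s allowed: the scale case is flat in the strip, the filter case is squarely on top (about 1–1.5 mm off), and the canister is upright between the carton and jar; the verdict was not shown to me.

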